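# Clamp the camera head to the spectrograph with its draw latch

### The arm

A 6-joint arm with a two-finger parallel gripper is mounted at the origin on the work surface. World frame = base frame: x ahead of the robot, y to its left, z up, the work surface at z = 0. Lengths are in m, angles in degrees, forces in N, time in s.
With the tool pointing down it reaches from about 0.4 to 0.825 m from the base axis. Payload 7 kg.
Tool frame: the origin (TCP) lies midway between the tips of the shut fingers; the grasp point (between the pads) lies 19 mm behind it; z points along the fingers, y is the line along which they close (so a half turn about z gives the same grasp; the last joint's range is limited). The gripper opens to 88 mm and grips with 3 to 60 N. Pads are 19 mm wide; open, the fingers measure 130 mm over their backs; the gripper's body (78 mm by 193 mm) begins 47 mm behind the grasp point.
Start: joints at [83.199, 20.546, 0.682, 0, -70.136, -16.507], TCP at [0.267, 0.62, 0.227] pointing down, gripper open.
Joint ranges: [-176.03, 176.03], [-82.01, 121.73], [-58.28, 71.71], [-173.87, 95.51], [-174.79, -0.11], [-173.66, 173.66]. Speed limits (degrees/s): [136.94, 136.94, 172.46, 180, 180, 180].

### API

Orientations are given as [roll, pitch, yaw] about the fixed x, y, z axes, in that order (R = Rz(yaw) Ry(pitch) Rx(roll)).
In Python, from rig import robot, hand, solver, observe, grab_frame, get_calibration, order gives the robot as it stands. Calls block until the motion is done:
- robot.move_ptp(position, orientation): joint-space move of the TCP to a pose.
- robot.movel(position, feed=0.15, rot=None, until_force=None): straight line of the TCP; rot=None keeps the orientation; feed is the mean speed in m/s. With until_force (N) it stops when the force on the tool has changed by that much, and returns True; else False.
- robot.set_joints(angles): joint-space move.
- hand.command_gripper(opening): opening from 0.0 (shut) to 1.0 (fully open); the grip force is fixed at half the most; returns when the fingers have stopped.
- robot.sleep(seconds).
- solver.solve_ik(position, orientation): joint angles nearest the present ones, or None.
- observe(): the state.
- grab_frame(name): name is "scene" or "top" or "wrist"; returns the picture (400x640x3 uint8, red, green, blue); there is no depth.
- get_calibration(name): a dict with "fx", "fy", "cx", "cy" (pixels), "distortion" ([k1, k2, p1, p2, k3] as OpenCV has them; the pictures are not rectified), "cam_to_world" (4x4, takes a point from camera to world coordinates); the wrist camera has in their place "tool_from_camera" (4x4, takes a point from camera to tool coordinates, whose origin is the TCP and whose axes are the flange's). Camera axes: x right, y down, z forward; pixel columns grow to the right and rows downward; lengths in m; the calibration is good to about 2 mm. A picture is of the moment at which its call begins: read the wrist's pose just before it. get_calibration takes no time and is no camera call.
A pose or a line that the arm cannot do raises robot.MotionError and nothing moves.
- order.finish_job(): hands the job in; it is judged then, once.
The state is a dict: "t": time; "joint_positions": joint angles; "joint_vel": joint speeds; "joint_efforts": joint torques, N m; "ee_pos": TCP position; "ee_rot": TCP orientation; "contact_force": force on the tool from outside, world axes, zero at the start; "wrist_torque": the same for the moment, N m; "grip_width": opening from 0.0 (shut) to 1.0 (fully open); "grip_force": force on a finger pad.
Only numpy, scipy, OpenCV 4.12 (cv2) and the standard library are available. Lean on these libraries where they do the work, as an engineer would, in place of code of your own. Each camera call takes 0.05 s, during which the arm holds its last target. There are 200 camera calls.

### The job

The black camera head on the grey spectrograph is standing back on its rail: slide it up against the spectrograph. Then lift the wire loop of the draw latch over the leaning keeper blade on the head and pull it back so that its crossbar sits snug behind the blade, and swing the latch handle right over until it snaps down and the head is clamped. Leave the other things on the table where they are.

Things in the scene. Friction and masses are not known exactly. Their poses are not given: they have to be found in the camera images.
- instrument: grey spectrograph, fixed, 200 mm long along its own y, 232 mm high; origin on the table. +y is the direction of the rail and of the head. Towards its -x it has a deck sloping down at 30 degrees, running on across the head; behind the deck an upright wall stands at x = +30 mm, under an overhanging hood (see hood_edge), so the gripper fits at the latch only tilted, fingers square to the deck.
- hood_edge (a point): middle of the lower front edge of the hood, a 26 mm thick slab that overhangs the deck: front face at instrument x = +10 mm, from 206 to 232 mm above the table, 270 mm long (instrument y = -130 to +140 mm).
- latch: steel bracket of the draw latch, fixed on the sloping deck. Origin on the deck at instrument (0, 0, 100 mm). Its x = instrument +y (towards the keeper), z = square out of the deck (30 degrees from vertical), y = down the slope. The latch moves in the plane y = 0 of this frame. The lever's pivot is at (0, 0, 36 mm). The deck reaches 40 mm up and 68 mm down the slope from here.
- lever (a joint): angle of the latch handle about its pivot, rad, -0.5 to 2.1; stays where it is left (0.15 N m friction). The handle points in the direction 67 degrees + lever in the latch's x-z plane, from +x through +z to -x: at 0 it stands up, leaning to the keeper; at 2.1 (stop) it lies closed, its end 25 mm above the deck. With the loop hooked it passes centre at about 1.65, then snaps shut by itself.
- lever_end (a point): middle of the bead at the end of the handle, 90 mm from the lever's pivot. The handle is a steel plate 30 mm wide and 8 mm thick; the bead is 14 mm thick.
- bail (a joint): angle of the wire loop relative to the lever, rad; the loop points from its pin in the direction lever + bail above the latch's +x. The pin is on the lever, 25 mm from the pivot at 75 degrees + lever. Stiff hinge (0.06 N m): the loop turns along with the lever unless its crossbar is caught behind the blade. 110 mm long from pin to crossbar, 60 mm wide over all, bars 8 to 10 mm thick.
- bail_crossbar (a point): middle of the loop's crossbar, a 10 mm round bar across the loop (along the latch's y), the part that hooks behind the keeper.
- bail_grip (a point): middle of the loop's grip bar, a round bar 12 mm thick and 44 mm long (along the latch's y) on two 6 mm wires 36 mm apart: in the loop's own directions 18 mm beyond the crossbar and 32 mm above it. Between finger pads that close along the latch's x it can turn, so the loop and lever follow it freely.
- head (a joint): distance of the black camera head from the spectrograph, m; 0 is home against it, up to 0.09 away along instrument +y. Slides with about 2.5 N of friction and stays where it is left.
- head_push (a point): point on the flat outer end face (+y face) of the camera head, 28 mm below its top edge; push here towards instrument -y. There the face runs from instrument x = +35 to +165 mm. The head is 110 mm long, its top 198 mm above the table. A 36 mm connector sticks 20 mm out of the face 100 mm lower.
- keeper_seat (a point): where the middle of the crossbar sits when it is hooked, at the foot of the keeper blade on the side away from the lever; axes as the latch's. With the head home it is at latch (90, 0, 17 mm). The keeper is a steel blade 24 mm wide and 6 mm thick that leans 35 degrees away from the lever, on a base whose top is 5 mm below this point.
- keeper_tip (a point): middle of the top edge of the keeper blade, 7 mm farther from the lever than the seat and 24 mm above it; the crossbar has to pass over and beyond this edge and then down behind it.
- keeper (a joint): travel of the sprung keeper towards the lever, m, 0 to 0.012, spring 5 N per mm. It reads 0 unless the latch pulls on it; with the latch snapped shut it reads about 0.004 to 0.009.
- lens_mount: bystander: round black lens mount on a 150 mm steel post, beside the head's outer end. Origin at its foot.
- mirror_mount: bystander: round black mount on a post, behind the spectrograph. Origin at its foot.
- ball_driver: bystander: 170 mm screwdriver lying in front of the spectrograph.
- post_holder: bystander: 50 mm high black post holder, in front of the spectrograph. Origin at its foot.
- lens_tube: bystander: black tube 31 mm across, 40 mm high, standing in front of the head. Origin at its foot.
- optics_box: bystander: flat clear box 90 x 65 x 30 mm. Origin under its middle.
- wash_bottle: bystander: white bottle, 60 mm across, 150 mm high. Origin under its middle.

How it is judged:
By the outcome, as a careful person would: the job done as asked, in the order asked, and still so for the second after the job is handed in, with the robot touching nothing.
It also fails if it takes over 54 s, if anything falls off the work surface, if the arm or the gripper's body presses on something with over 40 N, if the wrist force passes 120 N, or if a joint passes its speed limit or range.

## Working session

There is one attempt and no reset: what is moved stays moved. The work goes in short steps, each a Python script; the robot and the scene stay as the last script left them, time stands still between calls to the robot, and variables do not carry over. Pictures are saved under pics/ and viewed, at most 10 in all, crops included, and the job is handed in when it is done.

```bash
ls; mkdir -p pics; python3 - <<'E'
from rig import *
import cv2,numpy as np
for n in("scene","top","wrist"):
    cv2.imwrite(f"pics/{n}0.png",grab_frame(n)[:,:,::-1]); c=get_calibration(n); print(n,{k:np.round(v,4).tolist() for k,v in c.items()})
s=observe();print(s)
E
```

```text
pics
scene {'fx': 497.0618, 'fy': 497.0618, 'cx': 317.7286, 'cy': 198.5856, 'distortion': [-0.0071, 0.0, 0.0, 0.0, 0.0], 'cam_to_world': [[0.9493, -0.2599, 0.1767, 0.3294], [-0.3142, -0.796, 0.5173, -0.7214], [0.0063, -0.5466, -0.8374, 1.305], [0.0, 0.0, 0.0, 1.0]]}
top {'fx': 485.9842, 'fy': 485.9842, 'cx': 317.1185, 'cy': 200.8849, 'distortion': [-0.1055, 0.0, 0.0, 0.0, 0.0], 'cam_to_world': [[-0.0173, -0.9819, 0.1884, 0.2512], [-0.9998, 0.0191, 0.0078, 0.0031], [-0.0113, -0.1882, -0.9821, 1.784], [0.0, 0.0, 0.0, 1.0]]}
wrist {'fx': 342.1732, 'fy': 342.1732, 'cx': 325.3481, 'cy': 198.3279, 'distortion': [-0.0489, 0.0, 0.0, 0.0, 0.0], 'tool_from_camera': [[-0.0004, -0.9526, -0.3042, 0.0824], [1.0, -0.0006, 0.0004, 0.0008], [-0.0006, -0.3042, 0.9526, -0.158], [0.0, 0.0, 0.0, 1.0]]}
{'t': 0.15, 'joint_positions': array([ 8.31974942e+01,  2.05820382e+01,  6.48706416e-01, -1.48227572e-02,
       -7.01345636e+01, -1.65073714e+01]), 'joint_vel': array([-0.03906456, -0.08662642,  0.15213395,  0.14159154, -0.05961517,
       -0.07826544]), 'joint_efforts': array([-8.27356434e-04, -5.83275211e+01,  2.93290204e+01,  7.00116009e+00,
        8.79623025e-03, -1.03395407e-04]), 'ee_pos': array([0.26697641, 0.61959126, 0.22585885]), 'ee_rot': array([ 1.79930943e+02, -5.93149227e-03, -2.33149188e+01]), 'contact_force': array([0.07394015, 0.05140145, 0.6680389 ]), 'wrist_torque': array([-0.03174488,  0.02702414, -0.0197463 ]), 'grip_force': 0.0, 'grip_width': 0.9960943675309224}
```

View pics/scene0.png

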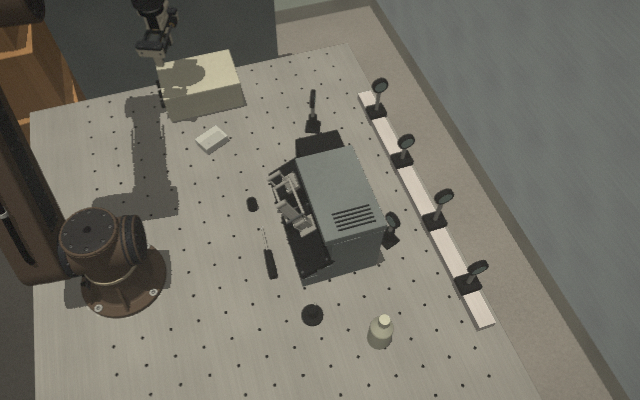

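View pics/top0.png

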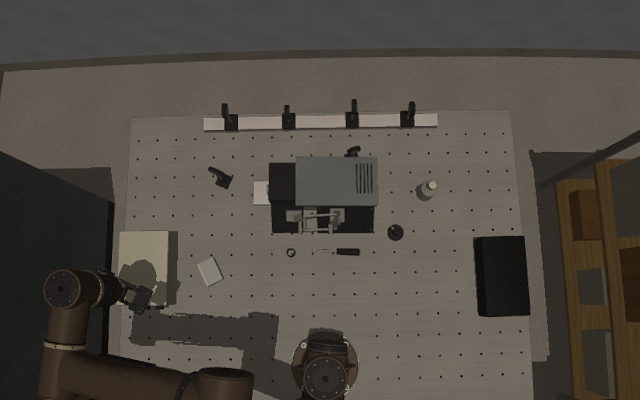

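The scene shows the spectrograph (hood at about 345,190), with its latch at (290,200) facing the robot. In the top view the hood spans (295,157)–(377,206), the head is at (282,183), and the latch is at (318,218).

```bash
cat > h.py <<'E'
from rig import *
import cv2,numpy as np
from scipy.spatial.transform import Rotation as R
def T_of(ee_pos,ee_rot):
    T=np.eye(4);T[:3,:3]=R.from_euler('xyz',ee_rot,degrees=True).as_matrix();T[:3,3]=ee_pos;return T
def cam(n,T=None):
    c=get_calibration(n);K=np.array([[c['fx'],0,c['cx']],[0,c['fy'],c['cy']],[0,0,1]])
    X=np.array(c['cam_to_world']) if n!='wrist' else T@np.array(c['tool_from_camera'])
    return K,np.array(c['distortion']),X
def ray(n,uv,T=None):
    K,d,X=cam(n,T);p=cv2.undistortPoints(np.array(uv,float).reshape(-1,1,2),K,d)[:,0]
    v=np.c_[p,np.ones(len(p))]@X[:3,:3].T
    return X[:3,3],v/np.linalg.norm(v,axis=1)[:,None]
def onz(n,uv,z,T=None):
    o,v=ray(n,uv,T);return o+v*((z-o[2])/v[:,2])[:,None]
def tri(obs): # [(o,v)...]
    A=0;b=0
    for o,v in obs:
        P=np.eye(3)-np.outer(v,v);A=A+P;b=b+P@o
    x=np.linalg.solve(A,b);return x,[float(np.linalg.norm((np.eye(3)-np.outer(v,v))@(x-o))) for o,v in obs]
def proj(n,P,T=None):
    K,d,X=cam(n,T);W=np.linalg.inv(X);return cv2.projectPoints(np.array(P,float).reshape(-1,1,3),cv2.Rodrigues(W[:3,:3])[0],W[:3,3],K,d)[0][:,0]
E
python3 - <<'E'
from h import *
a=cv2.imread('pics/top0.png');hsv=cv2.cvtColor(a,cv2.COLOR_BGR2HSV)
print(hsv[180,330],hsv[200,310],hsv[215,325],hsv[240,330])
s=cv2.imread('pics/scene0.png')
b=np.vstack([cv2.resize(a[145:265,240:440],(600,360),interpolation=3)[:300],cv2.resize(s[140:290,235:435],None,fx=2,fy=2,interpolation=3).__getitem__(slice(None)) if 0 else cv2.resize(s[130:290,235:435],(600,480),interpolation=3)[:300]])
cv2.imwrite('pics/c1.png',b)
q=onz('top',[(295,157),(377,157),(377,206),(295,206)],.232);print(q.round(3))
E
```

```text
[34 21 85] [30 18 83] [21 34 97] [ 19  38 108]
[[ 0.698  0.086  0.232]
 [ 0.693 -0.185  0.232]
 [ 0.528 -0.179  0.232]
 [ 0.533  0.088  0.232]]
```

View pics/c1.png

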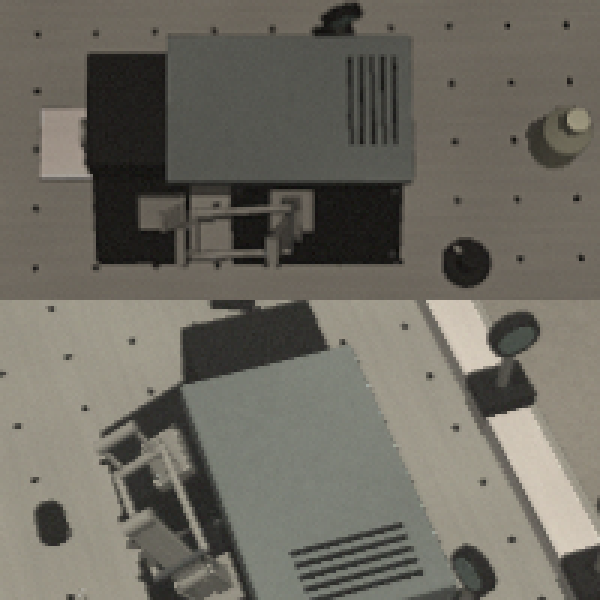

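The upper crop (top view, 3x) shows the hood, the head and the open loop reaching from the lever to above the keeper. The head sits only part-way back. The lens mount is off to the left. Next I'll refine the instrument pose and check reach.

```bash
python3 - <<'E'
from h import *
a=cv2.imread('pics/top0.png');lab=a.astype(int)
m=((lab[:,:,0]-lab[:,:,2]>5)).astype(np.uint8); m[:140]=0;m[260:]=0;m[:,:250]=0;m[:,420:]=0
m=cv2.morphologyEx(m,cv2.MORPH_CLOSE,np.ones((5,5)));m=cv2.morphologyEx(m,cv2.MORPH_OPEN,np.ones((5,5)))
c=max(cv2.findContours(m,0,1)[0],key=cv2.contourArea);r=cv2.minAreaRect(c);print(r)
q=onz('top',cv2.boxPoints(r),.232);print(q.round(4),[np.linalg.norm(q[i]-q[i-1]).round(4) for i in range(4)])
print('head end/top',onz('top',[(269.3,163),(269.3,195)],.198).round(3))
# lens mount: foot and top
print('lens', onz('top',[(222,183)],0.0).round(3),onz('top',[(210,168),(230,185)],.15).round(3))
o=np.array([.52,-.052,.1]);ux=np.array([.018,1,0]);uz=np.array([-.5,0,.866])
for l in [(0,.2),(.12,.2),(.12,.03),(-.09,.03),(.12,.1)]:
    p=o+l[0]*ux+l[1]*uz
    rot=R.from_matrix(np.c_[[-.866,0,-.5],[0,1,0],[.5,0,-.866]]).as_euler('xyz',degrees=True)
    print(l,p,rot,solver.solve_ik(p,rot))
for y in (-90,0,90):print(y,solver.solve_ik([.62,.25,.17],[180,0,y]),solver.solve_ik([.62,.25,.17],[180,0,y]) is not None)
E
```

```text
Traceback (most recent call last):
ValueError: max() iterable argument is empty
```

```bash
python3 - <<'E'
from h import *
a=cv2.imread('pics/top0.png');hsv=cv2.cvtColor(a,cv2.COLOR_BGR2HSV)
for p in [(180,330),(170,300),(200,370),(190,360),(190,400),(190,280)]: print(p,a[p],hsv[p])
m=((a[:,:,1]>=a[:,:,2])&(a[:,:,1]>60)).astype(np.uint8); m[:140]=0;m[260:]=0;m[:,:250]=0;m[:,420:]=0
m=cv2.morphologyEx(m,cv2.MORPH_CLOSE,np.ones((5,5)));m=cv2.morphologyEx(m,cv2.MORPH_OPEN,np.ones((5,5)))
c=max(cv2.findContours(m,0,1)[0],key=cv2.contourArea);r=cv2.minAreaRect(c);print(r)
q=onz('top',cv2.boxPoints(r),.232);print(q.round(4),[np.linalg.norm(q[i]-q[i-1]).round(4) for i in range(4)])
print('head end/top',onz('top',[(269.3,163),(269.3,195)],.198).round(3))
print('lens', onz('top',[(222,183)],0.0).round(3),onz('top',[(210,168),(230,185)],.15).round(3))
o=np.array([.52,-.052,.1]);ux=np.array([.018,1,0]);uz=np.array([-.5,0,.866])
for l in [(0,.2),(.12,.2),(.12,.03),(-.09,.03),(.12,.1)]:
    p=o+l[0]*ux+l[1]*uz
    rot=R.from_matrix(np.c_[[-.866,0,-.5],[0,1,0],[.5,0,-.866]]).as_euler('xyz',degrees=True)
    print(l,p,rot,solver.solve_ik(p,rot))
for y in (-90,0,90):print(y,solver.solve_ik([.62,.25,.17],[180,0,y]))
E
```

```text
(180, 330) [78 85 84] [34 21 85]
(170, 300) [82 88 87] [35 17 88]
(200, 370) [85 90 89] [36 14 90]
(190, 360) [27 31 31] [30 33 31]
(190, 400) [ 92 103 109] [ 19  40 109]
(190, 280) [29 34 34] [30 38 34]
((336.0, 181.0), (48.0, 82.0), 90.0)
[[ 0.6985  0.0862  0.232 ]
 [ 0.6931 -0.1854  0.232 ]
 [ 0.5316 -0.1787  0.232 ]
 [ 0.5368  0.0876  0.232 ]] [np.float64(0.1617), np.float64(0.2717), np.float64(0.1617), np.float64(0.2663)]
head end/top [[0.689 0.175 0.198]
 [0.579 0.175 0.198]]
lens [[0.67  0.377 0.   ]] [[0.689 0.389 0.15 ]
 [0.627 0.317 0.15 ]]
(0, 0.2) [ 0.42   -0.052   0.2732] [180.          30.00072778 180.        ] [  34.57335037  -29.19782084  -54.29852343   24.96007251  -42.25126231
 -139.84072021]
(0.12, 0.2) [0.42216 0.068   0.2732 ] [180.          30.00072778 180.        ] [ 148.86695487  -72.98326518  -52.73122451   21.26312379 -134.53202553
  132.87874683]
(0.12, 0.03) [0.50716 0.068   0.12598] [180.          30.00072778 180.        ] None
(-0.09, 0.03) [ 0.50338 -0.142    0.12598] [180.          30.00072778 180.        ] None
(0.12, 0.1) [0.47216 0.068   0.1866 ] [180.          30.00072778 180.        ] None
-90 [ 38.63352707  22.08495334  -4.60311637   0.         -63.31193029
 -38.63352707]
0 [ 3.86335271e+01  2.20849533e+01 -4.60311637e+00  2.54444375e-14
 -6.33119303e+01  5.13664729e+01]
90 [ 38.63352707  22.08495334  -4.60311637   0.         -63.31193029
 141.36647293]
```

```bash
python3 - <<'E'
from h import *
o=np.array([.524,-.052,.1]);ux=np.array([.018,1,0]);uz=np.array([-.5,0,.866])
print(R.from_euler('xyz',[180,-30,0],degrees=True).as_matrix().round(2))
for rot in ([180,30,180],[180,-30,0]):
  for l in [(0,.2),(.12,.2),(.12,.03),(-.09,.03),(.12,.1),(.15,.04),(.18,.02),(0,.15),(.06,.25)]:
    p=o+l[0]*ux+l[1]*uz
    q=solver.solve_ik(p,rot);print(rot,l,p.round(3),None if q is None else np.round(q,0))
E
```

```text
[[ 0.87 -0.    0.5 ]
 [ 0.   -1.   -0.  ]
 [ 0.5   0.   -0.87]]
[180, 30, 180] (0, 0.2) [ 0.424 -0.052  0.273] [  34.  -28.  -54.   25.  -42. -139.]
[180, 30, 180] (0.12, 0.2) [0.426 0.068 0.273] [ 150.  -74.  -52.   21. -136.  132.]
[180, 30, 180] (0.12, 0.03) [0.511 0.068 0.126] None
[180, 30, 180] (-0.09, 0.03) [ 0.507 -0.142  0.126] None
[180, 30, 180] (0.12, 0.1) [0.476 0.068 0.187] None
[180, 30, 180] (0.15, 0.04) [0.507 0.098 0.135] None
[180, 30, 180] (0.18, 0.02) [0.517 0.128 0.117] None
[180, 30, 180] (0, 0.15) [ 0.449 -0.052  0.23 ] [  28.  -22.  -58.   28.  -30. -140.]
[180, 30, 180] (0.06, 0.25) [0.4   0.008 0.316] [  55.  -35.  -52.   29.  -58. -157.]
[180, -30, 0] (0, 0.2) [ 0.424 -0.052  0.273] [ 34. -28. -54.  25. -42.  41.]
[180, -30, 0] (0.12, 0.2) [0.426 0.068 0.273] [ 56. -26. -56.  34. -48.  13.]
[180, -30, 0] (0.12, 0.03) [0.511 0.068 0.126] None
[180, -30, 0] (-0.09, 0.03) [ 0.507 -0.142  0.126] None
[180, -30, 0] (0.12, 0.1) [0.476 0.068 0.187] None
[180, -30, 0] (0.15, 0.04) [0.507 0.098 0.135] None
[180, -30, 0] (0.18, 0.02) [0.517 0.128 0.117] None
[180, -30, 0] (0, 0.15) [ 0.449 -0.052  0.23 ] [ 28. -22. -58.  28. -30.  40.]
[180, -30, 0] (0.06, 0.25) [0.4   0.008 0.316] [ 55. -35. -52.  29. -58.  23.]
```

```bash
python3 - <<'E'
from h import *
o=np.array([.524,-.052,.1]);ux=np.array([.018,1,0]);uz=np.array([-.5,0,.866])
def rot(t,b): # tilt t about latch x ; lean b about latch y
    z=np.array([np.sin(t),0,-np.cos(t)]);x=np.array([np.cos(t),0,np.sin(t)]);y=np.cross(z,x)
    M=np.c_[x,y,z]; return R.from_matrix(R.from_rotvec(b*x).as_matrix()@M).as_euler('xyz',degrees=True)
for l in [(.12,.03),(.15,.08),(.12,.12),(-.03,.11),(-.08,.07),(-.09,.03)]:
  print(l)
  for b in (-40,-20,0,20,40):
    p=o+l[0]*ux+l[1]*uz
    print(b,[int(solver.solve_ik(p,rot(np.radians(t),np.radians(b))) is not None) for t in (-10,0,10,20,25,30,35,45,60)])
for t in range(0,31,5):
  q=solver.solve_ik([.52,.068,.15],rot(np.radians(t),0));print(t,None if q is None else q.round(0))
E
```

```text
(0.12, 0.03)
-40 [1, 1, 1, 1, 1, 1, 0, 0, 0]
-20 [1, 1, 1, 1, 0, 0, 0, 0, 0]
0 [1, 1, 1, 1, 0, 0, 0, 0, 0]
20 [1, 1, 1, 1, 1, 1, 1, 1, 1]
40 [1, 1, 1, 1, 1, 1, 1, 0, 1]
(0.15, 0.08)
-40 [1, 1, 1, 1, 1, 1, 1, 0, 0]
-20 [1, 1, 1, 1, 1, 0, 0, 0, 0]
0 [1, 1, 1, 1, 0, 0, 0, 0, 1]
20 [1, 1, 1, 1, 1, 1, 0, 0, 1]
40 [1, 1, 1, 1, 1, 1, 1, 1, 1]
(0.12, 0.12)
-40 [1, 1, 1, 1, 1, 1, 1, 0, 0]
-20 [1, 1, 1, 1, 1, 0, 0, 0, 0]
0 [1, 1, 1, 1, 1, 0, 0, 0, 0]
20 [1, 1, 1, 1, 1, 1, 1, 0, 0]
40 [1, 1, 1, 1, 1, 1, 1, 1, 1]
(-0.03, 0.11)
-40 [1, 1, 1, 1, 0, 0, 0, 0, 0]
-20 [1, 1, 1, 1, 0, 0, 0, 0, 1]
0 [1, 1, 1, 1, 1, 0, 0, 0, 1]
20 [1, 1, 1, 1, 1, 1, 1, 1, 1]
40 [1, 1, 1, 1, 1, 1, 1, 0, 1]
(-0.08, 0.07)
-40 [1, 1, 1, 0, 0, 0, 0, 0, 0]
-20 [1, 1, 1, 0, 0, 0, 0, 0, 0]
0 [1, 1, 1, 1, 1, 1, 0, 0, 1]
20 [1, 1, 1, 1, 1, 1, 1, 1, 1]
40 [1, 1, 1, 1, 1, 1, 1, 0, 1]
(-0.09, 0.03)
-40 [1, 1, 1, 0, 0, 0, 0, 0, 0]
-20 [1, 1, 1, 0, 0, 0, 0, 0, 0]
0 [1, 1, 1, 1, 1, 0, 0, 0, 1]
20 [1, 1, 1, 1, 1, 1, 1, 0, 1]
40 [1, 1, 1, 1, 1, 1, 1, 0, 1]
0 [ 29.  10. -24.   0. -55.  61.]
5 [ 31.   7. -30.   3. -49.  57.]
10 [ 33.   4. -36.   8. -42.  51.]
15 [ 35.   2. -42.  15. -35.  44.]
20 [ 36.  -1. -50.  26. -27.  32.]
25 None
30 None
```

```bash
python3 - <<'E'
from h import *
def st(m): s=observe();print(m,round(s['t'],2),s['ee_pos'].round(4),s['ee_rot'].round(1),s['contact_force'].round(1))
hand.command_gripper(0.0);st('shut')
robot.move_ptp([.625,.225,.26],[180,0,-90]);st('pre')
robot.movel([.625,.225,.172],feed=.15)
print(robot.movel([.625,.188,.172],feed=.1,until_force=8)) ;st('a')
print(robot.movel([.625,.15,.172],feed=.05,until_force=14));st('push')
robot.movel([.625,.20,.172],feed=.15);robot.movel([.625,.20,.26],feed=.2);st('up')
cv2.imwrite('pics/top1.png',grab_frame('top')[:,:,::-1])
E
```

```text
shut 1.57 [0.2671 0.6199 0.2266] [180.   -0.  -23.3] [-0.6  0.  -0.6]
pre 3.51 [0.6247 0.226  0.2599] [180.    0.  -89.9] [ 0.1  0.2 -0. ]
False
a 4.76 [0.6252 0.1871 0.1724] [-180.     0.   -90.1] [0.4 0.6 0.6]
False
push 5.67 [0.6253 0.1496 0.1721] [-180.   -0.  -90.] [0.6 0.4 0.2]
up 6.74 [0.6249 0.1995 0.2606] [-180.    0.  -90.] [-0.1 -0.1 -0.3]
```

```bash
python3 - <<'E'
from h import *
a=cv2.imread('pics/top0.png');b=cv2.imread('pics/top1.png')
for im in(a,b): print([ (r,im[r,255:300].mean(1).astype(int).tolist()) for r in (170,)])
c=lambda s:cv2.resize(s[145:265,240:440],(600,360),interpolation=3)[:300]
cv2.imwrite('pics/c2.png',np.vstack([c(a),c(b)]))
E
```

```text
[(170, [99, 100, 100, 103, 100, 101, 100, 102, 102, 99, 102, 101, 102, 91, 35, 25, 31, 27, 26, 30, 31, 23, 34, 30, 25, 31, 27, 30, 29, 24, 33, 25, 31, 31, 28, 29, 30, 30, 26, 21, 60, 89, 86, 81, 85])]
[(170, [19, 21, 23, 20, 27, 25, 18, 20, 26, 34, 49, 39, 30, 24, 40, 59, 57, 57, 56, 57, 60, 80, 113, 113, 114, 99, 32, 26, 26, 28, 29, 26, 28, 24, 31, 29, 30, 31, 25, 28, 64, 98, 94, 90, 92])]
```

View pics/c2.png

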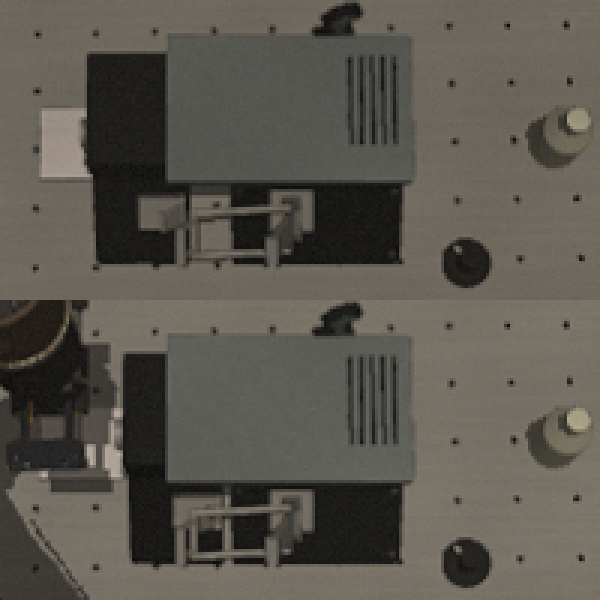

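The lower crop shows the head moved about 12 px but still a light gap of about 2–3 px at crop (227,510). I'll keep pushing until it resists, then look with the wrist camera.

```bash
cat >> h.py <<'E'
def st(m): s=observe();print(m,round(s['t'],2),s['ee_pos'].round(4),s['ee_rot'].round(1),s['contact_force'].round(1),'g',round(s['grip_width'],3));return s
def rot(t,b=0): # tilt t, lean b (deg); camera on the robot side
    t,b=np.radians(t),np.radians(b)
    z=np.array([np.sin(t),0,-np.cos(t)]);x=np.array([-np.cos(t),0,-np.sin(t)]);y=np.cross(z,x)
    return R.from_matrix(R.from_rotvec(-b*x).as_matrix()@np.c_[x,y,z]).as_euler('xyz',degrees=True)
def wshot(name):
    s=observe();f=grab_frame('wrist');cv2.imwrite(f'pics/{name}.png',f[:,:,::-1]);np.save(f'pics/{name}.npy',T_of(s['ee_pos'],s['ee_rot']))
E
python3 - <<'E'
from h import *
robot.movel([.625,.175,.172],feed=.25);robot.movel([.625,.152,.172],feed=.15)
print(robot.movel([.625,.10,.172],feed=.05,until_force=14));st('push')
robot.movel([.625,.18,.172],feed=.2);robot.movel([.625,.19,.28],feed=.2);st('up')
print(solver.solve_ik([.42,.10,.30],rot(20)),solver.solve_ik([.42,.02,.30],rot(20)))
robot.move_ptp([.42,.10,.30],rot(20));robot.sleep(.1);wshot('w1');st('w1')
robot.movel([.42,.0,.30],feed=.2);robot.sleep(.1);wshot('w2');st('w2')
E
```

```text
True
push 8.12 [0.6252 0.1373 0.1723] [-179.9    0.2  -90. ] [-2.3  4.6  3.3] g 0.005
up 9.18 [0.6246 0.1894 0.2797] [ 1.8e+02  1.0e-01 -9.0e+01] [ 0.2 -0.2 -1.3] g 0.005
[  55.08476065  -20.09738537  -41.2549948    19.19268255  -58.55151704
 -153.6883598 ] [  43.15559246  -22.49813646  -41.35162284   16.1347192   -57.33147436
 -140.25725479]
w1 11.15 [0.4202 0.1002 0.2999] [-180.   20. -180.] [ 0.7 -1.   0.6] g 0.007
w2 11.95 [0.4201 0.0007 0.2999] [-180.    20.  -179.9] [-0.2  0.2  0.3] g 0.008
```

View pics/w1.png

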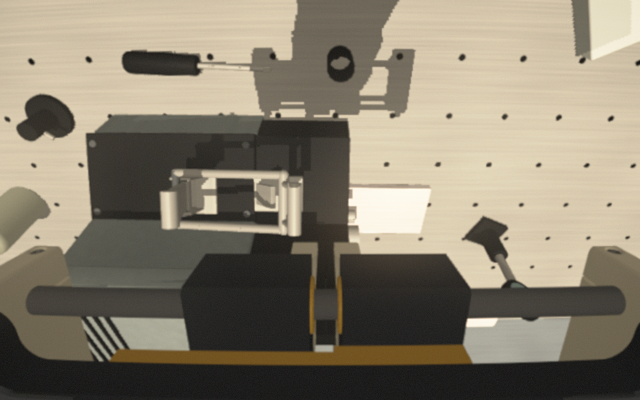

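View pics/w2.png

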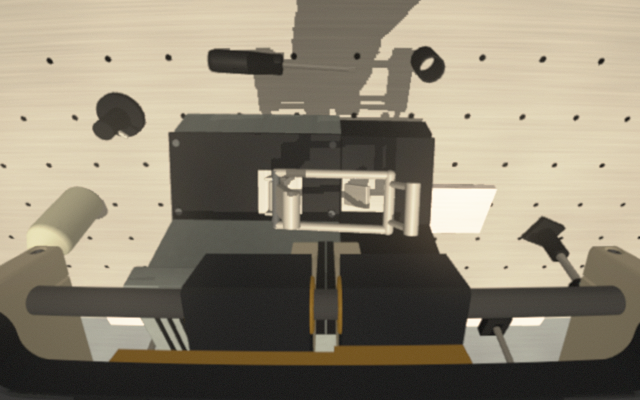

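```bash
python3 - <<'E'
from h import *
a=cv2.imread('pics/w1.png')[155:245,150:320];b=cv2.imread('pics/w2.png')[155:245,255:425]
z=lambda i:cv2.convertScaleAbs(cv2.resize(i,None,fx=3.3,fy=3.3,interpolation=cv2.INTER_CUBIC),alpha=.85)
cv2.imwrite('pics/c3.png',np.vstack([z(a),z(b)]))
E
```

```text
(no output)
```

View pics/c3.png

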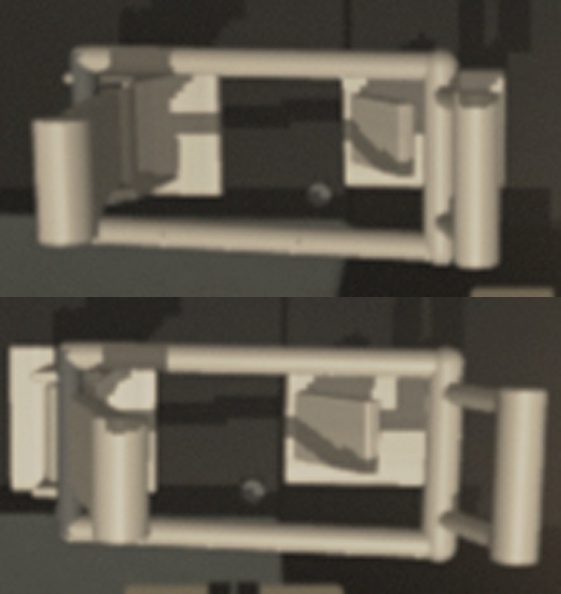

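The crop shows the loop standing high over the keeper. Centres in w1 / w2 pixels:

| Feature | w1 | w2 |
|---|---|---|
| Bead | (168.8, 209.8) | (291.7, 211.4) |
| Grip bar | (294.8, 209.5) | (412.6, 209.4) |
| Crossbar | (283.6, 202.9) | (388.9, 202.7) |
| Blade top edge | (273, 194.7) | (367.1, 195.3) |

```bash
python3 - <<'E'
from h import *
T1,T2=np.load('pics/w1.npy'),np.load('pics/w2.npy')
P={'bead':[(168.8,209.8),(291.7,211.4)],'grip':[(294.8,209.5),(412.6,209.4)],'cross':[(283.6,202.9),(388.9,202.7)],'tip':[(273,194.7),(367.1,195.3)],'gripA':[(294.8,183.5),(412.6,183.2)],'gripB':[(294.8,235.6),(412.6,235.3)],
 'bailcorner':[(150+82/3.3,155+57/3.3),(255+66/3.3,155+53/3.3)],'screw':[(150+318/3.3,155+193/3.3),(255+252/3.3,155+192/3.3)]}
W={}
for k,(a,b) in P.items():
    o1,v1=ray('wrist',[a],T1);o2,v2=ray('wrist',[b],T2);x,e=tri([(o1,v1[0]),(o2,v2[0])]);W[k]=x;print(k,x.round(4),np.round(e,4))
for y0 in (-.052,):
    o=np.array([.523,y0,.1]);ux=np.array([.018,1,0]);uz=np.array([-.5,0.009,.866]);uy=np.cross(uz,ux)
    for k,x in W.items(): d=x-o;print(k,(d@ux).round(4),(d@uy).round(4),(d@uz).round(4))
print(np.linalg.norm(W['grip']-W['cross']),np.linalg.norm(W['gripA']-W['gripB']))
E
```

```text
bead [ 0.4627 -0.0271  0.2097] [0.0006 0.0006]
grip [0.4715 0.0736 0.1974] [0.0001 0.0001]
cross [0.4885 0.0599 0.1669] [0.0001 0.0001]
tip [0.5059 0.0439 0.1317] [0.0003 0.0003]
gripA [0.454  0.0736 0.184 ] [0.0002 0.0002]
gripB [0.4888 0.0736 0.211 ] [0.0001 0.0001]
bailcorner [ 0.4717 -0.0496  0.1388] [0.0005 0.0005]
screw [0.5458 0.0067 0.1145] [0.0002 0.0002]
bead 0.0238 -0.0022 0.1254
grip 0.1247 -0.0022 0.1113
cross 0.1113 -0.0019 0.0762
tip 0.0956 0.0004 0.0369
gripA 0.1243 0.0197 0.1083
gripB 0.125 -0.0239 0.1144
bailcorner 0.0014 0.025 0.0593
screw 0.0592 -0.0261 0.0017
0.037560800175530276 0.04401934776985571
```

Measured geometry matches the given sizes: the grip bar is 44 mm, the arm length 109 mm, and lever ≈ 0.14 rad with the loop at about 8°. The crossbar is already just beyond the blade tip. Next: grasp with a 20° tilt, leaning the hand towards +y, then lower and pull.

```bash
cat >> h.py <<'E'
from scipy.optimize import brentq
UX=np.array([.018,1,0]);UX/=np.linalg.norm(UX);UZ=np.array([-.5,.009,.866]);UZ/=np.linalg.norm(UZ);UY=np.cross(UZ,UX)
O=np.array([.523,-.052,.1])-.0021*UY
def W(x,z,y=0): return O+(x*UX+y*UY+z*UZ)/1000   # latch mm -> world
def chain(C):
    C=np.array(C,float);Q=lambda L:np.array([25*np.cos(L+np.radians(75)),36+25*np.sin(L+np.radians(75))])
    L=brentq(lambda L:np.linalg.norm(C-Q(L))-110,-.5,1.4);u=(C-Q(L))/110;n=np.array([-u[1],u[0]])
    return L,np.degrees(np.arctan2(u[1],u[0])),C+18*u+32*n
def tz(r): return R.from_euler('xyz',r,degrees=True).as_matrix()[:,2]
E
python3 - <<'E'
from h import *
r=rot(20,-20);z=tz(r);print(z)
for C in [(111.3,76.2),(110.5,60),(110.5,45),(110.5,30),(110,19),(100,19),(91,18)]:
    L,th,G=chain(C);p=W(*G)+.010*z;q=solver.solve_ik(p,r);print(C,round(L,3),round(th,1),G.round(1),p.round(4),None if q is None else q.round(0))
G=np.array([.4715,.0736,.1974])
for d in (.08,.03,-.01):print(solver.solve_ik(G-d*z,r).round(0))
hand.command_gripper(.5)
robot.move_ptp(G-.07*z,r);st('pre');wshot('w3')
E
python3 - <<'E'
import cv2;a=cv2.imread('pics/w3.png');cv2.imwrite('pics/w3c.png',a)
E
```

```text
[ 0.3213938  -0.34202014 -0.88302222]
(111.3, 76.2) 0.167 8.0 [124.7 110.4] [0.4751 0.0702 0.1878] [  52.   -1.  -51.   37.  -51. -171.]
(110.5, 60) 0.242 -0.5 [128.8  91.8] [0.4844 0.0741 0.1717] [  50.    1.  -51.   39.  -48. -173.]
(110.5, 45) 0.195 -8.3 [132.9  74.1] [0.4934 0.0781 0.1563] None
(110.5, 30) 0.068 -16.1 [136.7  55.7] [0.5026 0.0817 0.1405] None
(110, 19) -0.057 -21.7 [138.6  42.1] [0.5095 0.0835 0.1286] None
(100, 19) 0.329 -22.4 [128.8  41.7] [0.5095 0.0737 0.1283] None
(91, 18) 0.734 -21.5 [119.5  41.2] [0.5096 0.0644 0.1279] None
[  60.   -7.  -42.   29.  -66. -169.]
[  56.   -4.  -47.   33.  -58. -170.]
[  52.   -1.  -51.   36.  -51. -171.]
pre 13.44 [0.4488 0.0985 0.2583] [-159.9   19.9 -179.8] [-0.  -0.9  0.9] g 0.498
```

View pics/w3.png

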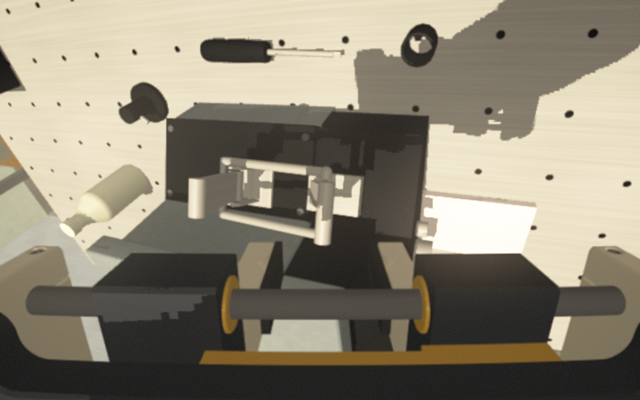

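```bash
python3 - <<'E'
from h import *
Cs=[(111.3,76.2),(110.5,60),(110.5,45),(110.5,30),(110,19),(100,19),(91,18)]
for t in (18,20,22):
 for b in (-10,-15,-20):
  for g in (-12,-8,-4,0,4,8,12):
    M=R.from_euler('xyz',rot(t,b),degrees=True)*R.from_euler('z',g,degrees=True);r=M.as_euler('xyz',degrees=True);z=tz(r)
    qs=[solver.solve_ik(W(*chain(C)[2])+.010*z,r) for C in Cs]
    if all(q is not None for q in qs): print(t,b,g,'q3',min(q[2] for q in qs).round(1),'q6',[q[5].round(0) for q in qs],'q4',[q[3].round(0) for q in qs])
E
```

```text
18 -10 -12 q3 -53.1 q6 [np.float64(-147.0), np.float64(-148.0), np.float64(-150.0), np.float64(-151.0), np.float64(-153.0), np.float64(-152.0), np.float64(-151.0)] q4 [np.float64(29.0), np.float64(31.0), np.float64(33.0), np.float64(35.0), np.float64(37.0), np.float64(37.0), np.float64(38.0)]
18 -10 -8 q3 -53.1 q6 [np.float64(-151.0), np.float64(-152.0), np.float64(-154.0), np.float64(-155.0), np.float64(-157.0), np.float64(-156.0), np.float64(-155.0)] q4 [np.float64(29.0), np.float64(31.0), np.float64(33.0), np.float64(35.0), np.float64(37.0), np.float64(37.0), np.float64(38.0)]
18 -10 -4 q3 -53.1 q6 [np.float64(-155.0), np.float64(-156.0), np.float64(-158.0), np.float64(-159.0), np.float64(-161.0), np.float64(-160.0), np.float64(-159.0)] q4 [np.float64(29.0), np.float64(31.0), np.float64(33.0), np.float64(35.0), np.float64(37.0), np.float64(37.0), np.float64(38.0)]
18 -10 0 q3 -53.1 q6 [np.float64(-159.0), np.float64(-160.0), np.float64(-162.0), np.float64(-163.0), np.float64(-165.0), np.float64(-164.0), np.float64(-163.0)] q4 [np.float64(29.0), np.float64(31.0), np.float64(33.0), 
[... 6105 characters left out ...]
oat64(38.0), np.float64(41.0), np.float64(44.0), np.float64(47.0), np.float64(50.0), np.float64(51.0), np.float64(52.0)]
22 -20 -12 q3 -56.7 q6 [np.float64(-163.0), np.float64(-165.0), np.float64(-166.0), np.float64(-168.0), np.float64(-170.0), np.float64(-170.0), np.float64(-170.0)] q4 [np.float64(40.0), np.float64(42.0), np.float64(44.0), np.float64(47.0), np.float64(50.0), np.float64(51.0), np.float64(52.0)]
22 -20 12 q3 -56.7 q6 [np.float64(173.0), np.float64(171.0), np.float64(170.0), np.float64(168.0), np.float64(166.0), np.float64(166.0), np.float64(166.0)] q4 [np.float64(40.0), np.float64(42.0), np.float64(44.0), np.float64(47.0), np.float64(50.0), np.float64(51.0), np.float64(52.0)]
```

```bash
cat >> h.py <<'E'
def rr(t,b,g): return (R.from_euler('xyz',rot(t,b),degrees=True)*R.from_euler('z',g,degrees=True)).as_euler('xyz',degrees=True)
E
python3 - <<'E'
from h import *
for t,b,g in [(20,-15,-4),(20,-15,-8),(18,-15,0),(18,-15,-4)]: print(t,b,g,np.degrees(np.arcsin(R.from_euler('xyz',rr(t,b,g),degrees=True).as_matrix()[:,1]@UY)).round(1))
r=rr(20,-15,-4);z=tz(r);G=np.array([.4715,.0736,.1974])
robot.movel(G-.03*z,feed=.15,rot=r)
print(robot.movel(G+.010*z,feed=.1,until_force=10));st('at')
hand.command_gripper(0.0);s=st('grip');print(s['grip_force'])
E
```

```text
20 -15 -4 7.4
20 -15 -8 11.3
18 -15 0 4.0
18 -15 -4 7.9
False
at 14.46 [0.4751 0.0713 0.189 ] [-163.6   19.  -175.9] [-1.   0.3  0.9] g 0.496
grip 15.09 [0.4749 0.0713 0.1884] [-163.7   18.9 -175.9] [-1.7  1.6  0.3] g 0.135
29.313033521175385
```

```bash
python3 - <<'E'
from h import *
r=rr(20,-15,-4);z=tz(r)
for C in [(111,62),(111,48),(111,34),(111,20)]:
    L,th,G=chain(C);h=robot.movel(W(*G)+.010*z,feed=.08,until_force=15);s=st(str(C));print(h)
    if h: break
wshot('w4')
E
```

```text
(111, 62) 15.46 [0.4839 0.0765 0.1732] [-163.8   19.  -175.9] [-4.1  7.3  0.5] g 0.133
False
(111, 48) 15.82 [0.4919 0.0792 0.1591] [-163.7   18.9 -175.9] [-2.6  5.  -0. ] g 0.138
False
(111, 34) 16.18 [0.5001 0.0814 0.1447] [-163.6   18.9 -176. ] [ 0.2 -1.8  0.4] g 0.134
False
(111, 20) 16.55 [0.5087 0.0838 0.1296] [-163.5   18.9 -176. ] [ 0.2 -5.1  1.8] g 0.133
False
```

View pics/w4.png

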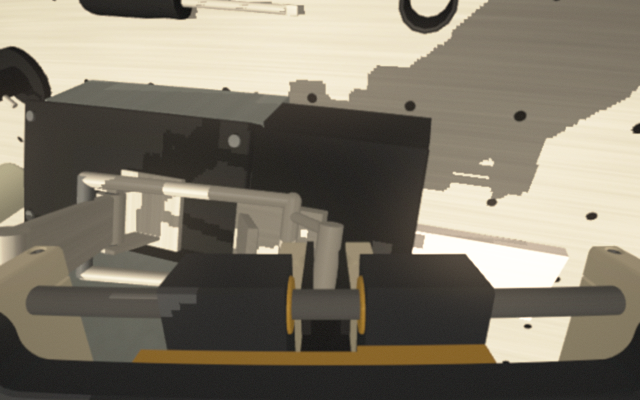

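The crossbar end at (295,200) is past the keeper blade at (245–285, 235), and the grip bar is held at (326,250). Now I'll pull back.

```bash
python3 - <<'E'
from h import *
r=rr(20,-15,-4);z=tz(r)
for C in [(111,18),(102,18),(95,17),(88.5,17)]:
    L,th,G=chain(C);h=robot.movel(W(*G)+.010*z,feed=.05,until_force=14);s=st(str(C)+f' L{L:.2f}');print(h)
    if h: break
wshot('w5')
E
```

```text
(111, 18) L-0.11 16.85 [0.5098 0.084  0.1276] [-163.5   18.9 -176. ] [ 1.7 -6.8  2.7] g 0.133
False
(102, 18) L0.23 17.06 [0.5107 0.0816 0.1271] [-163.9   19.  -175.9] [-0.8  1.3 -0.7] g 0.132
True
```

```bash
python3 - <<'E'
from h import *
r=rr(20,-15,-4);z=tz(r)
for C in [(102,18),(95,17),(88.5,17)]:
    L,th,G=chain(C);h=robot.movel(W(*G)+.010*z,feed=.04,until_force=22);s=st(str(C)+f' L{L:.2f}');print(h,(s['ee_pos']-W(*G)-.01*z).round(4))
    if h: break
wshot('w5')
E
```

```text
(102, 18) L0.23 17.37 [0.5108 0.0791 0.1271] [-164.    19.  -175.8] [-2.9  7.1 -2. ] g 0.133
False [0.0005 0.0023 0.0001]
(95, 17) L0.51 17.69 [0.5113 0.0724 0.1261] [-164.    19.  -175.8] [-4.3  7.5 -2. ] g 0.135
False [0.0006 0.0025 0.0001]
(88.5, 17) L0.86 18.02 [0.5108 0.0657 0.127 ] [-164.1   19.  -175.8] [-4.2  9.4 -3.1] g 0.133
False [0.0008 0.0032 0.0001]
```

View pics/w5.png

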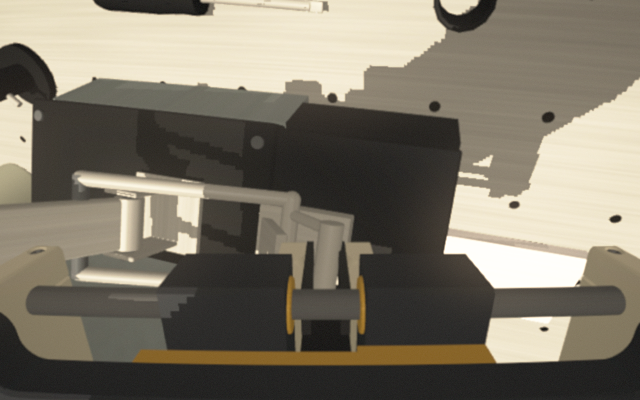

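The crossbar (295,205) is now right at the blade's far side (265–285). I'll pull a little further until it resists, to confirm it is hooked.

```bash
python3 - <<'E'
from h import *
r=rr(20,-15,-4);z=tz(r)
L,th,G=chain((88.5,17))
for d in (3,6):
    h=robot.movel(W(G[0]-d,G[1])+.010*z,feed=.02,until_force=15);s=st(f'-{d}');print(h)
    if h:break
wshot('w6')
E
```

```text
-3 18.38 [0.511  0.0642 0.1269] [-164.2   19.1 -175.7] [-8.6 14.9 -3.1] g 0.131
False
-6 18.68 [0.5111 0.0627 0.1269] [-164.4   19.1 -175.7] [-14.4  22.   -1.4] g 0.134
False
```

Force rises about 5 N per mm, which is the keeper spring, so the crossbar is hooked. I'll release, back out and check the lever path.

```bash
cat >> h.py <<'E'
def push(L,w=10,ov=8):
    p=np.radians(67)+L;a=p-np.pi/2;b=np.array([90*np.cos(p),36+90*np.sin(p)])
    return b+7*np.array([np.cos(a),np.sin(a)])+np.array([w*np.cos(a),-ov*np.cos(a)])
E
python3 - <<'E'
from h import *
r=rr(20,-15,-4);z=tz(r)
L,th,G=chain((88.5,17))
robot.movel(W(G[0]-3,G[1])+.010*z,feed=.05)
s=st('x');g=(s['ee_pos']-.01*z-O)@np.c_[UX,UY,UZ]*1000;print('grip latch',g.round(1))
hand.command_gripper(.22);st('open')
p=s['ee_pos']
robot.movel(p-.03*z,feed=.1);st('r');robot.movel(p-.12*z,feed=.25);st('r2')
wshot('w7')
for t in (20,22,24,26):
  for b in (0,10,20):
    R_=rot(t,b);q=[solver.solve_ik(W(*push(L)),R_) for L in (.3,.6,.9,1.2,1.5,1.8,2.1)]
    q.append(solver.solve_ik(W(*(push(.3)+[10,60])),R_))
    print(t,b,[None if x is None else int(x[2]) for x in q],[None if x is None else int(x[5]) for x in q])
E
```

```text
x 18.98 [0.5108 0.063  0.127 ] [-164.1   19.  -175.8] [-4.  10.5 -2.8] g 0.13
grip latch [117.3  -0.6  40. ]
open 19.4 [0.5112 0.0653 0.1266] [-164.3   19.1 -175.6] [-8.8 18.6 -6.6] g 0.219
r 19.86 [0.5009 0.0713 0.1542] [-163.8   19.  -175.9] [-0.9 -0.2 -0. ] g 0.224
r2 20.37 [0.4711 0.094  0.2358] [-163.8   19.  -175.9] [ 1.   0.9 -1. ] g 0.218
20 0 [-47, -46, -45, -44, -43, -43, -43, -44] [-129, -123, -117, -111, -106, -103, -102, -132]
20 10 [-38, -36, -34, -33, -31, -30, -30, -37] [-102, -95, -88, -82, -77, -73, -70, -109]
20 20 [-28, -27, -25, -24, -22, -22, -21, -28] [-75, -70, -65, -60, -56, -53, -51, -82]
22 0 [-50, -49, -48, -46, -46, -45, -46, -47] [-133, -126, -120, -113, -108, -105, -104, -135]
22 10 [-40, -38, -36, -34, -32, -31, -31, -39] [-103, -96, -88, -81, -75, -71, -68, -110]
22 20 [-29, -28, -26, -24, -23, -22, -22, -29] [-74, -68, -63, -58, -54, -51, -48, -82]
24 0 [-53, -51, -50, -49, -48, -48, -48, -49] [-136, -130, -122, -116, -110, -107, -106, -138]
24 10 [-42, -40, -37, -35, -34, -32, -32, -41] [-105, -97, -88, -80, -74, -69, -66, -112]
24 20 [-31, -29, -27, -25, -24, -23, -22, -30] [-72, -66, -61, -56, -51, -48, -46, -81]
26 0 [-56, -54, -53, -52, -51, -51, -51, -52] [-140, -133, -126, -119, -113, -110, -110, -142]
26 10 [-45, -42, -39, -36, -34, -33, -32, -44] [-107, -97, -88, -79, -72, -67, -63, -115]
26 20 [-32, -29, -28, -26, -24, -24, -23, -32] [-70, -64, -58, -53, -49, -45, -43, -80]
```

Opening pressed briefly on something (about 18 N), so I'll check numerically in w7 that the loop is still hooked. I'll compare the predicted bar positions against bright blobs.

```bash
python3 - <<'E'
from h import *
T=np.load('pics/w7.npy')
for C in [(88,17),(91,17),(95,17),(100,19),(106,20),(95,40)]:
    L,th,G=chain(C);p=np.radians(67)+L;b=[90*np.cos(p),36+90*np.sin(p)]
    print(C,round(L,2),'gripends',proj('wrist',[W(*G,-22),W(*G,22)],T).round(1).tolist(),'crossmid',proj('wrist',[W(*C)],T).round(1).tolist(),'bead',proj('wrist',[W(*b)],T).round(1).tolist())
im=cv2.imread('pics/w7.png',0)
for rw in range(150,245,12): print(rw,[int(x) for x in im[rw,60:420:6]])
E
```

```text
(88, 17) 0.9 gripends [[321.1, 221.3], [327.9, 168.5]] crossmid [[300.4, 187.7]] bead [[89.1, 171.8]]
(91, 17) 0.71 gripends [[325.4, 221.8], [332.3, 169.1]] crossmid [[303.6, 188.2]] bead [[98.0, 175.1]]
(95, 17) 0.51 gripends [[330.6, 222.6], [337.7, 169.8]] crossmid [[307.8, 188.9]] bead [[113.8, 179.0]]
(100, 19) 0.33 gripends [[335.6, 224.2], [342.8, 170.7]] crossmid [[312.5, 189.9]] bead [[133.2, 182.5]]
(106, 20) 0.11 gripends [[342.1, 225.7], [349.6, 171.8]] crossmid [[318.7, 191.0]] bead [[161.8, 186.4]]
(95, 40) 0.84 gripends [[313.8, 228.2], [321.2, 169.7]] crossmid [[300.1, 191.2]] bead [[91.2, 172.7]]
150 [229, 228, 174, 173, 181, 188, 223, 230, 229, 227, 158, 67, 66, 66, 66, 63, 61, 64, 65, 114, 73, 75, 113, 149, 211, 225, 231, 235, 240, 238, 230, 218, 202, 182, 160, 131, 93, 70, 63, 58, 52, 44, 44, 45, 43, 45, 42, 45, 46, 42, 43, 48, 46, 49, 50, 54, 55, 58, 62, 236]
162 [176, 173, 169, 165, 232, 216, 156, 116, 168, 168, 164, 166, 165, 164, 164, 163, 161, 162, 162, 161, 163, 162, 162, 183, 211, 130, 139, 136, 139, 233, 231, 104, 65, 64, 64, 64, 63, 60, 120, 114, 130, 13
[... 1097 characters left out ...]
, 221, 209, 193, 176, 159, 137, 113, 221, 204, 196, 148, 219, 233, 196, 245, 74, 73, 76, 75, 77, 80, 84, 88, 91, 92, 167, 253, 253]
222 [227, 228, 230, 119, 107, 108, 108, 104, 103, 105, 105, 104, 103, 105, 105, 102, 101, 103, 100, 103, 103, 103, 104, 105, 103, 105, 105, 106, 104, 105, 105, 104, 106, 105, 106, 105, 105, 96, 44, 44, 45, 47, 47, 97, 137, 47, 48, 50, 51, 51, 78, 80, 83, 85, 87, 91, 94, 139, 141, 179]
234 [114, 113, 104, 105, 108, 106, 105, 104, 103, 104, 100, 102, 100, 101, 100, 100, 98, 100, 100, 100, 101, 103, 102, 102, 103, 103, 104, 106, 103, 102, 103, 104, 105, 103, 103, 105, 96, 44, 43, 43, 43, 41, 43, 42, 42, 44, 43, 44, 45, 44, 50, 63, 74, 87, 89, 93, 89, 236, 215, 243]
```

The grip bar ends at row ≈222 and is centred at col ≈324. That matches the hooked state (crossbar ≈ 88–90, 17 mm; lever ≈ 0.8). Now I'll swing the handle.

```bash
python3 - <<'E'
from h import *
r=rot(22,0)
hand.command_gripper(0.0)
robot.move_ptp(W(*(push(.4)+[8,50])),r);st('pre')
robot.movel(W(*(push(.45)+[4,0])),feed=.2)
for L in (.7,.95,1.2,1.4,1.6,1.75,1.9,2.03):
    robot.movel(W(*push(L)),feed=.12);st(f'L{L}')
h=robot.movel(W(*push(2.12)),feed=.05,until_force=20);st('end');print(h)
E
```

```text
pre 21.56 [ 0.4412 -0.0264  0.2474] [179.9  22.1 179.8] [-0.1  0.7  0.1] g 0.006
L0.7 22.33 [ 0.4668 -0.0608  0.2031] [180.   22.1 180. ] [ 0.2  0.1 -1.1] g 0.006
L0.95 22.68 [ 0.4699 -0.0831  0.1967] [180.   22.1 180. ] [-0.3  2.2  0.8] g 0.006
L1.2 23.02 [ 0.4744 -0.1038  0.1861] [-180.    21.9  179.9] [-0.1 -0.2  0.3] g 0.004
L1.4 23.32 [ 0.4799 -0.1178  0.1756] [-180.    21.9  179.9] [-0.1  0.3 -0.3] g 0.006
L1.6 23.62 [ 0.4867 -0.1291  0.1635] [-180.    21.9  179.9] [-0.6 -1.   0.3] g 0.009
L1.75 23.88 [ 0.4923 -0.1355  0.1536] [-180.    21.9  180. ] [-0.1  0.3 -0.4] g 0.005
L1.9 24.13 [ 0.4983 -0.1401  0.1432] [-180.    21.9  180. ] [-0.1 -0.9  0.7] g 0.007
L2.03 24.38 [ 0.5036 -0.1425  0.1341] [-180.    21.9  180. ] [-0.3  0.1  0.1] g 0.005
end 24.68 [ 0.5083 -0.1432  0.1282] [-180.    22.1 -180. ] [-0.7  1.   4.3] g 0.005
False
```

```bash
python3 - <<'E'
from h import *
r=rot(22,0);z=tz(r);p=observe()['ee_pos']
robot.movel(p-.04*z,feed=.15);robot.movel(p-.14*z,feed=.25)
robot.movel(W(40,190),feed=.25);robot.sleep(.1);wshot('w8');st('view')
cv2.imwrite('pics/top2.png',grab_frame('top')[:,:,::-1])
T=np.load('pics/w8.npy')
def Q(L):return np.array([25*np.cos(L+np.radians(75)),36+25*np.sin(L+np.radians(75))])
for L in (.85,1.2,1.6,2.1):
    p=np.radians(67)+L;b=[90*np.cos(p),36+90*np.sin(p)];print(L,'bead',proj('wrist',[W(*b,-15),W(*b,15)],T).round(0).tolist())
Qc=Q(2.1)
for C in [(83,17),(86,17),(90,17),(95,30)]:
    u=np.array(C)-Qc;print('d',np.linalg.norm(u).round(1));u/=np.linalg.norm(u);G=np.array(C)+18*u+32*np.array([-u[1],u[0]])
    print(C,'cross',proj('wrist',[W(*C,-30),W(*C,30)],T).round(0).tolist(),'grip',G.round(0),proj('wrist',[W(*G,-22),W(*G,22)],T).round(0).tolist())
im=cv2.imread('pics/w8.png',0)
for rw in range(130,245,10): print(rw,[int(x) for x in im[rw,130:470:6]])
E
```

```text
view 26.49 [ 0.4305 -0.0111  0.2649] [-180.    21.9  179.9] [-0.3  0.3  1.1] g 0.001
0.85 bead [[218.0, 244.0], [216.0, 204.0]]
1.2 bead [[193.0, 237.0], [191.0, 199.0]]
1.6 bead [[184.0, 227.0], [182.0, 193.0]]
2.1 bead [[196.0, 216.0], [195.0, 186.0]]
d 107.8
(83, 17) cross [[367.0, 231.0], [369.0, 173.0]] grip [105.  47.] [[394.0, 231.0], [396.0, 185.0]]
d 110.8
(86, 17) cross [[370.0, 231.0], [372.0, 173.0]] grip [107.  47.] [[397.0, 231.0], [399.0, 185.0]]
d 114.8
(90, 17) cross [[373.0, 231.0], [376.0, 173.0]] grip [111.  47.] [[401.0, 231.0], [404.0, 185.0]]
d 119.1
(95, 30) cross [[380.0, 234.0], [383.0, 174.0]] grip [113.  62.] [[407.0, 236.0], [409.0, 187.0]]
130 [66, 215, 215, 215, 214, 216, 215, 96, 99, 98, 100, 98, 98, 98, 98, 97, 99, 96, 98, 96, 97, 93, 92, 94, 92, 93, 93, 94, 92, 91, 94, 93, 91, 93, 93, 94, 94, 83, 41, 38, 38, 41, 40, 44, 43, 41, 42, 44, 47, 49, 48, 52, 50, 52, 220, 218, 218]
140 [211, 213, 213, 213, 214, 215, 64, 83, 64, 62, 62, 61, 60, 61, 60, 59, 58, 59, 56, 56, 56, 58, 57, 59, 59, 58, 56, 59, 60, 58, 60, 59, 58, 59, 60, 59, 60, 58, 58, 58, 58, 59, 
[... 1934 characters left out ...]
50, 54, 52, 54, 50, 53, 52, 104, 101, 225, 117, 201, 181, 98, 243, 240, 162, 54, 52, 52, 48, 104, 96, 55, 65, 139, 165, 126, 124, 106, 212, 195, 46, 50, 63, 62, 66, 68, 69, 71, 248, 249, 249]
230 [209, 213, 211, 210, 214, 213, 212, 101, 99, 100, 99, 99, 97, 97, 96, 96, 95, 96, 97, 97, 96, 109, 227, 225, 223, 222, 221, 217, 215, 217, 213, 207, 205, 206, 198, 196, 194, 187, 185, 183, 177, 42, 40, 64, 221, 183, 43, 44, 61, 60, 66, 66, 70, 68, 248, 248, 249]
240 [204, 208, 209, 209, 211, 211, 99, 98, 98, 97, 96, 94, 97, 96, 94, 94, 93, 94, 93, 94, 94, 92, 94, 97, 96, 95, 96, 96, 95, 96, 94, 92, 86, 86, 92, 91, 93, 63, 35, 37, 38, 38, 38, 37, 37, 38, 41, 41, 44, 46, 44, 51, 54, 57, 210, 211, 209]
```

The numbers confirm it. The handle plate and bead (cols 190–290, rows 188–214) match lever = 2.1. The grip bar at col ≈397 and the loop ends at col ≈370 match the crossbar hooked, with the keeper drawn about 4 mm. The arm is clear, so I'm handing in.

```bash
python3 -c "
from rig import order;print(order.finish_job())"
```

```text
the job is handed in; nothing more can be done
None
```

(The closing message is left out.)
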